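Make up the hot-water and cold-water fitting kits

ROBOT

A 6-joint arm with a two-finger parallel gripper is mounted at the origin on the work surface. World frame = base frame: x ahead of the robot, y to its left, z up, the work surface at z = 0. Lengths are in m, angles in rad, forces in N, time in s.
With the tool pointing down it reaches from about 0.25 to 0.85 m from the base axis. Payload 12.5 kg.
Tool frame: the origin (TCP) lies on the centre line of the jaws, within the pads' length; the fingertips stand 17 mm ahead of it and the grasp point (between the pads) lies 2 mm behind it (arm.tip_extent is the y of the fingertips in the tool frame, in m); y points along the fingers, x is the direction in which the jaws open and shut, and the axes are right-handed (so a half turn about y gives the same grasp; the last joint's range is limited). The gripper opens to 93 mm and grips with 3 to 60 N. Pads are 15 mm wide; open, the fingers measure 128 mm over their backs; the gripper's body (75 mm by 188 mm) begins 65 mm behind the grasp point.
Start: joints at [-1.254, 0.351, 1.652, -0, 1.139, -0.085], TCP at [0.215, -0.506, 0.236] pointing down, gripper open.
Joint ranges: [-2.75, 2.75], [-0.79, 2.1], [0.01, 2.65], [-1.57, 4.71], [0.07, 3.14], [-2.87, 2.87]. Speed limits (rad/s): [2.22, 2.22, 2.79, 3.14, 3.14, 3.14].

INTERFACE

Orientations are given as [roll, pitch, yaw] about the fixed x, y, z axes, in that order (R = Rz(yaw) Ry(pitch) Rx(roll)).
In Python, from rig import arm, imaging gives the robot as it stands.
- The arm moves only by the tool jog_arm, never from a script. Its argument "rows" is a list of rows, each a list of 7 numbers: the finger opening in mm, from 0 to 93, then the shift along the tool's x, y, z in mm, then the turn, a rotation vector about the tool's x, y, z in rad. A call has 1 to 10 rows; each row is the pose to reach, as a shift and turn from the pose commanded when the call began, along the tool's axes at that moment; what a row does not reach only later rows make up. A row lasts 1/12 s, in which the tool goes at most 41.7 mm and 7.16 degrees, less where a joint would pass 70% of its speed; a pose out of reach is approached as far as the arm can. A call with a gripper value outside its range is refused whole. The fingers move at their own pace and stop on an object; the grip force is fixed at half the most. Time passes only in rows, so rows that repeat a pose let the fingers close. It gives the time, the measured TCP pose, the force and the opening at its end, in the units of the state.
- arm.get_state(): the state, without advancing time (a new reading comes with each control period).
- imaging.grab_frame(name): name is "scene" or "side" or "wrist"; returns the picture (480x640x3 uint8, red, green, blue); there is no depth.
- imaging.calibration(name): a dict with "K" (3x3 intrinsics, pixels), "world_to_cam" (4x4, takes a point from world to camera coordinates). Camera axes: x right, y down, z forward; pixel columns grow to the right and rows downward; lengths in m; the calibration is good to about 2 mm. The wrist camera is an equidistant fisheye: a pixel r from the principal point sees the ray r / f radians off the axis. A picture is of the moment at which its call begins: read the wrist's pose just before it. calibration takes no time and is no camera call; for the wrist camera it gives the pose at the moment of the call.
- arm.hand_in(): hands the job in, once; it reports no verdict.
Trained networks look in the newest picture that a camera, given by its name, has taken for a name from the list of things; names that differ only in an ending like _2 or _b are one class to them, and where a whole thing is asked for, a point or a joint stands for the part that bears it (a point fixed in the world has none). Each returns a list of dicts, best first, with "p" (0 to 1); they miss things now and then, are a little off and sometimes report something else, mostly with a low value. They report only what shows in the picture. A call takes as long as a camera call. They do not tell look-alikes from the thing itself.
- imaging.find_in(thing, camera): "box" ([centre column, centre row, width, height] in pixels, round what is visible of it).
- imaging.cut_out(thing, camera): "mask" (480x640 bool, what is visible of it) and "box" ([centre column, centre row, width, height] in pixels, round what is visible of it).
- imaging.tip_of(thing, camera): "uv" ([column, row] in pixels: a listed point, or the origin of a listed thing).
The state is a dict: "clock": time; "qpos": joint angles; "qd": joint speeds; "joint_efforts": joint torques, N m; "ee_pos": TCP position; "ee_rot": TCP orientation; "contact_force": force on the tool from outside, world axes, zero at the start; "wrist_torque": the same for the moment, N m; "opening": finger opening in m.
Only numpy, scipy, OpenCV 4.12 (cv2) and the standard library are available. Lean on these libraries where they do the work, as an engineer would, in place of code of your own. Each camera call takes 0.05 s, during which the arm holds its last target. There are 200 camera calls.

TASK

Make up two orders from the fittings standing on the bench: the red-handled valve, the brass wall-plate elbow and the dial thermometer go into the red hot-water tray; the blue-handled valve and the white tee go into the blue cold-water tray. Put only one fitting in a compartment (any compartment of the right tray), set it down on the tray floor the same way up as it stands on the bench, without dropping it, and leave the yellow-handled valve, the black tee and the steel coupling where they stand.

Things in the scene. Friction and masses are not known exactly. Their poses are not given: they have to be found in the camera images.
- valve_red: Ball valve, steel-coloured body with a red wing handle on top. Body along x, 56 mm long, lying on a flat of its 30 mm hexagon ends. Handle: rigid bar, 56 mm along x, 12 mm along y, z 42 to 56 mm; pinch it across y, fingertips above z = 31. 210 g. Origin: centre of underside; z up.
- valve_blue: Ball valve, steel-coloured body with a blue wing handle on top. Body along x, 56 mm long, lying on a flat of its 30 mm hexagon ends. Handle: rigid bar, 56 mm along x, 12 mm along y, z 42 to 56 mm; pinch it across y, fingertips above z = 31. 210 g. Origin: centre of underside; z up.
- elbow_brass: Brass wall-plate elbow on its round flange (48 mm across, 5 mm thick). Upright barrel at the centre, 25 mm across, 27 mm from z = 28 to its top at 44 mm; side leg along +x at z = 21 mm, 26 mm thick, ending 38 mm from the axis. 130 g. Grip the barrel's top, fingers closing along y. Origin: centre of underside; z up.
- tee_white: White plastic pipe tee on end: run upright, 60 mm high; top socket 33 mm across, z 41 to 60 mm, bottom socket alike; branch along +x at z = 30 mm, 32 mm thick, ending 36 mm from the axis. 60 g. Grip the top socket, fingers closing along y. Origin: centre of lower end; z up.
- thermometer: Dial thermometer on its back, dial up: black case 40 mm across, 28 mm high, white face with red needle; brass stem 14 mm thick leaves the side along +x at z = 14 mm, ending 42 mm from the centre. 100 g. Grip the case across its diameter, fingers closing along y. Origin: centre of underside; z up, out of the dial.
- valve_yellow: Ball valve, steel-coloured body with a yellow wing handle on top. Body along x, 56 mm long, lying on a flat of its 30 mm hexagon ends. Handle: rigid bar, 56 mm along x, 12 mm along y, z 42 to 56 mm; pinch it across y, fingertips above z = 31. 210 g. Origin: centre of underside; z up. A spare, in neither order.
- tee_black: Black plastic pipe tee on end: run upright, 60 mm high; top socket 33 mm across, z 41 to 60 mm, bottom socket alike; branch along +x at z = 30 mm, 32 mm thick, ending 36 mm from the axis. 60 g. Grip the top socket, fingers closing along y. Origin: centre of lower end; z up. A spare, in neither order.
- coupling_steel: steel hexagonal pipe coupling standing on end, 32 mm across flats, 36 mm high, about 130 g. Origin: centre of the underside; z up. A spare, in neither order.
- tray_hot: Red plastic tray, fixed, 208 x 208 x 32 mm high; walls, floor and dividers 4 mm thick (floor top at z = 4 mm). Two crossing dividers as high as the walls make four open compartments, each 98 x 98 mm, centred at x = +-51, y = +-51 mm. Origin: centre of underside; x and y along its sides, z up.
- tray_cold: Blue plastic tray, fixed, 208 x 208 x 32 mm high; walls, floor and dividers 4 mm thick (floor top at z = 4 mm). Two crossing dividers as high as the walls make four open compartments, each 98 x 98 mm, centred at x = +-51, y = +-51 mm. Origin: centre of underside; x and y along its sides, z up.
Things that resemble listed ones, but are neither listed nor needed, are in the scene too. What is shaped like the coupling_steel but pink is not meant.

How it is judged:
At the end, for the whole second after the job is handed in: The three hot fittings stand in the red tray and the two cold ones in the blue, one to a compartment, undersides within 12 mm of the tray's underside, upright within 14 degrees, released and at rest; each of the three spares within 30 mm of its start and upright within 14 degrees (x of valve_red in the frame of tray_hot between -0.1 and 0.1 m and y of valve_red in the frame of tray_hot between -0.1 and 0.1 m and z of each of valve_red, elbow_brass, thermometer in the frame of tray_hot below 0.012 m and angle between each of valve_red, elbow_brass, thermometer, valve_blue, tee_white, valve_yellow, tee_black, coupling_steel's own z axis and vertical below 0.25 rad and linear speed of each of valve_red, elbow_brass, thermometer, valve_blue, tee_white below 0.02 m/s and angular speed of each of valve_red, elbow_brass, thermometer, valve_blue, tee_white below 0.2 rad/s and x of elbow_brass in the frame of tray_hot between -0.1 and 0.1 m and y of elbow_brass in the frame of tray_hot between -0.1 and 0.1 m and x of thermometer in the frame of tray_hot between -0.1 and 0.1 m and y of thermometer in the frame of tray_hot between -0.1 and 0.1 m and x of valve_blue in the frame of tray_cold between -0.1 and 0.1 m and y of valve_blue in the frame of tray_cold between -0.1 and 0.1 m and z of each of valve_blue, tee_white in the frame of tray_cold below 0.012 m and x of tee_white in the frame of tray_cold between -0.1 and 0.1 m and y of tee_white in the frame of tray_cold between -0.1 and 0.1 m and ((x of valve_red in the frame of tray_hot above 0 m and x of elbow_brass in the frame of tray_hot below 0 m) or (x of elbow_brass in the frame of tray_hot above 0 m and x of valve_red in the frame of tray_hot below 0 m) or (y of valve_red in the frame of tray_hot above 0 m and y of elbow_brass in the frame of tray_hot below 0 m) or (y of elbow_brass in the frame of tray_hot above 0 m and y of valve_red in the frame of tray_hot below 0 m)) and ((x of valve_red in the frame of tray_hot above 0 m and x of thermometer in the frame of tray_hot below 0 m) or (x of thermometer in the frame of tray_hot above 0 m and x of valve_red in the frame of tray_hot below 0 m) or (y of valve_red in the frame of tray_hot above 0 m and y of thermometer in the frame of tray_hot below 0 m) or (y of thermometer in the frame of tray_hot above 0 m and y of valve_red in the frame of tray_hot below 0 m)) and ((x of elbow_brass in the frame of tray_hot above 0 m and x of thermometer in the frame of tray_hot below 0 m) or (x of thermometer in the frame of tray_hot above 0 m and x of elbow_brass in the frame of tray_hot below 0 m) or (y of elbow_brass in the frame of tray_hot above 0 m and y of thermometer in the frame of tray_hot below 0 m) or (y of thermometer in the frame of tray_hot above 0 m and y of elbow_brass in the frame of tray_hot below 0 m)) and ((x of valve_blue in the frame of tray_cold above 0 m and x of tee_white in the frame of tray_cold below 0 m) or (x of tee_white in the frame of tray_cold above 0 m and x of valve_blue in the frame of tray_cold below 0 m) or (y of valve_blue in the frame of tray_cold above 0 m and y of tee_white in the frame of tray_cold below 0 m) or (y of tee_white in the frame of tray_cold above 0 m and y of valve_blue in the frame of tray_cold below 0 m)) and distance of each of valve_yellow, tee_black, coupling_steel from where it was at the start of the episode below 0.03 m); the robot touches nothing.
It fails at once if an ordered fitting is let go of in the air, more than about 3 cm above what it is to stand on ((height (world z) of valve_red above 0.035 m and contact force between valve_red and the fingers below 0.05 N) or (height (world z) of elbow_brass above 0.035 m and contact force between elbow_brass and the fingers below 0.05 N) or (height (world z) of thermometer above 0.035 m and contact force between thermometer and the fingers below 0.05 N) or (height (world z) of valve_blue above 0.035 m and contact force between valve_blue and the fingers below 0.05 N) or (height (world z) of tee_white above 0.035 m and contact force between tee_white and the fingers below 0.05 N)).
It fails at once if the spare valve yellow is moved by more than 3 cm or knocked over (distance of valve_yellow from where it was at the start of the episode above 0.03 m or angle between valve_yellow's own z axis and vertical above 0.4 rad).
It fails at once if the spare tee black is moved by more than 3 cm or knocked over (distance of tee_black from where it was at the start of the episode above 0.03 m or angle between tee_black's own z axis and vertical above 0.4 rad).
It fails at once if the spare coupling steel is moved by more than 3 cm or knocked over (distance of coupling_steel from where it was at the start of the episode above 0.03 m or angle between coupling_steel's own z axis and vertical above 0.4 rad).
It also fails if it takes over 109 s, if anything falls off the work surface, if the arm or the gripper's body presses on something with over 40 N, if the wrist force passes 120 N, or if a joint passes its speed limit or range.

## Working session

There is one attempt and no reset: what is moved stays moved. The work goes in short steps, Python scripts to look and compute and a tool call to move; the robot and the scene stay as the last step left them, time stands still between calls to the robot, and variables do not carry over. Pictures are saved under pics/ and viewed, about 12 in all and at most 16, crops included, and the job is handed in when it is done.

Besides the shell and the picture viewer there is one more tool, called as name(argument=value, ...), one argument or row to a line, values as JSON. jog_arm: Moves the arm, as the interface text tells. Its arguments: {"type":"object","properties":{"rows":{"type":"array"}},"required":["rows"]}

```bash
ls; mkdir -p pics; python3 - <<'E'
from rig import arm, imaging
import cv2, numpy as np
np.set_printoptions(precision=4,suppress=True)
for n in ["scene","side","wrist"]:
    f=imaging.grab_frame(n); cv2.imwrite(f"pics/{n}0.png",f[:,:,::-1])
    c=imaging.calibration(n); print(n,c["K"].tolist(),c["world_to_cam"].round(4).tolist(), [k for k in c])
print(arm.get_state(), arm.tip_extent)
E
```

```text
pics
scene [[443.6893584814685, 0.0, 320.3219763127475], [0.0, 443.6893584814685, 240.49300013315232], [0.0, 0.0, 1.0]] [[-0.1028, 0.9945, 0.0174, 0.0536], [0.7942, 0.0927, -0.6006, -0.4277], [-0.5989, -0.0479, -0.7994, 1.2799], [0.0, 0.0, 0.0, 1.0]] ['K', 'world_to_cam']
side [[495.0611854592059, 0.0, 321.0551986830686], [0.0, 495.0611854592059, 247.3622303559036], [0.0, 0.0, 1.0]] [[-0.9815, -0.1908, -0.0145, 0.546], [-0.1418, 0.776, -0.6146, 0.0981], [0.1285, -0.6011, -0.7887, 0.7838], [0.0, 0.0, 0.0, 1.0]] ['K', 'world_to_cam']
wrist [[371.64829954431775, 0.0, 320.06175815424933], [0.0, 371.64829954431775, 246.87619508435776], [0.0, 0.0, 1.0]] [[0.3924, -0.9198, -0.0014, -0.5482], [-0.8838, -0.3774, 0.2765, -0.0333], [-0.2548, -0.1073, -0.961, 0.3909], [0.0, 0.0, 0.0, 1.0]] ['K', 'world_to_cam']
{'clock': 0.15, 'qpos': array([-1.2536,  0.3511,  1.6523, -0.    ,  1.139 , -0.0846]), 'qd': array([ 0.0003, -0.0001, -0.0015, -0.0007,  0.0008, -0.0009]), 'joint_efforts': array([  0.0001, -49.7464, -28.5344,   0.0699,   0.0246,  -0.0001]), 'ee_pos': array([ 0.2151, -0.506 ,  0.2352]), 'ee_rot': array([-1.5707,  0.0008, -1.169 ]), 'contact_force': array([-0.2009, -0.5396,  0.8029]), 'wrist_torque': array([ 0.0119, -0.0726, -0.0012]), 'opening': 0.09314753526218267} 0.017
```

View pics/scene0.png

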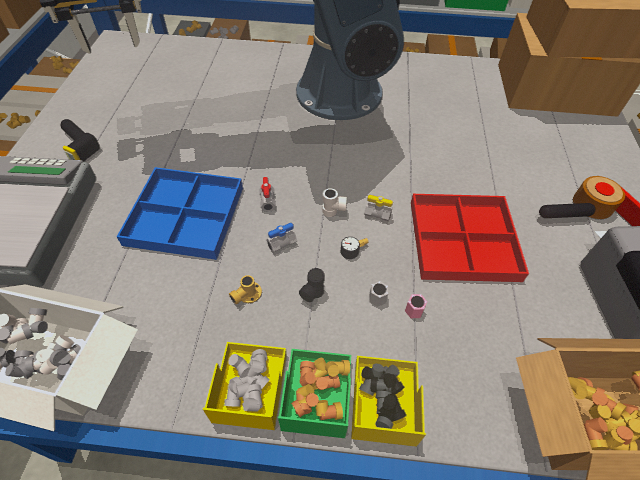

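View pics/side0.png

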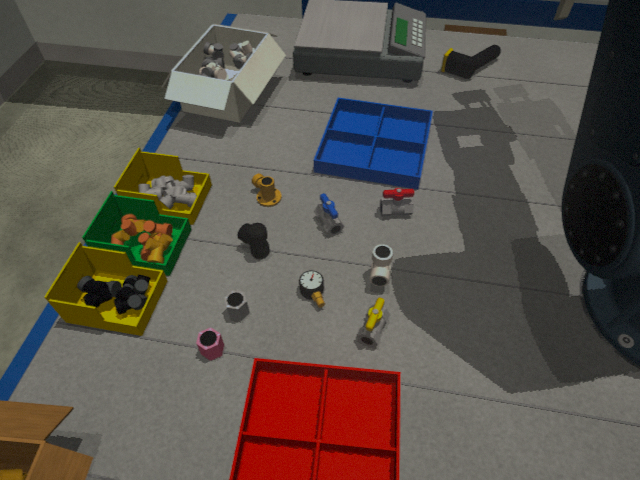

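The scene view shows red valve (267,193), blue valve (282,237), white tee (333,203), yellow valve (379,207), thermometer (350,246), brass elbow (245,291), black tee (313,285), steel coupling (379,293) and a pink look-alike (416,306). The trays are blue (181,212) and red (468,236). Next I'll fit each pose by silhouette in both views.

```bash
cat > fit.py <<'E'
import numpy as np, cv2
from rig import arm, imaging
from scipy.optimize import minimize
def box(x0,x1,y0,y1,z0,z1): return np.array([[x,y,z] for x in(x0,x1) for y in(y0,y1) for z in(z0,z1)],float)
def cylz(r,z0,z1,n=24):
    a=np.linspace(0,2*np.pi,n,endpoint=False); return np.vstack([np.c_[r*np.cos(a),r*np.sin(a),0*a+z] for z in(z0,z1)])
def cylx(r,x0,x1,zc,n=24,ph=0):
    a=np.linspace(0,2*np.pi,n,endpoint=False)+ph; return np.vstack([np.c_[0*a+x,r*np.cos(a),zc+r*np.sin(a)] for x in(x0,x1)])
valve=[cylx(17.3,-28,-14,15,6),cylx(17.3,14,28,15,6),cylx(14,-14,14,15),cylz(6,25,44),box(-28,28,-6,6,42,56)]
tee=[cylz(16.5,0,19),cylz(14,0,60),cylz(16.5,41,60),cylx(16,0,36,30)]
M={'valve_red':valve,'valve_blue':valve,'valve_yellow':valve,'tee_white':tee,'tee_black':tee,
'elbow_brass':[cylz(24,0,5),cylz(12.5,0,44),cylz(13.5,28,44),cylx(13,0,38,21)],
'thermometer':[cylz(20,0,28),cylx(7,0,42,14)],'coupling_steel':[cylz(18.5,0,36,6)],
'tray_hot':[box(-104,104,-104,104,0,32)],'tray_cold':[box(-104,104,-104,104,0,32)]}
def project(P,cal,fish=False):
    K,T=cal['K'],cal['world_to_cam']; c=P@T[:3,:3].T+T[:3,3]
    if fish:
        r=np.hypot(c[:,0],c[:,1])+1e-12; th=np.arctan2(r,c[:,2]); q=c[:,:2]/r[:,None]*th[:,None]
    else: q=c[:,:2]/c[:,2:]
    return np.c_[q[:,0]*K[0,0]+K[0,2],q[:,1]*K[1,1]+K[1,2]]
def ray0(uv,cal,z,fish=False):
    K,T=cal['K'],cal['world_to_cam']; q=(np.array(uv)-K[:2,2])/K[0,0]
    if fish: r=np.hypot(*q)+1e-12; d=np.r_[q/r*np.sin(r),np.cos(r)]
    else: d=np.r_[q,1]
    d=T[:3,:3].T@d; o=-T[:3,:3].T@T[:3,3]; return o+d*(z-o[2])/d[2]
def render(name,p,cal,off,S=4,sh=(480,640),fish=False):
    x,y,a=p; R=np.array([[np.cos(a),-np.sin(a),0],[np.sin(a),np.cos(a),0],[0,0,1]])
    m=np.zeros(sh,np.uint8)
    for prim in M[name]:
        w=prim/1000@R.T+[x,y,0]; q=(project(w,cal,fish)-off+.5)*S-.5
        cv2.fillConvexPoly(m,cv2.convexHull(np.round(q*16).astype(np.int32)),1,shift=4)
    return m
def fit(name,views,S=4):
    """views: list of (cal, mask, fish)"""
    V=[]
    for cal,mask,fish in views:
        ys,xs=np.nonzero(mask); x0,y0,x1,y1=xs.min()-15,ys.min()-15,xs.max()+16,ys.max()+16
        x0,y0=max(x0,0),max(y0,0); c=mask[y0:y1,x0:x1].astype(np.float32)
        c=cv2.resize(c,None,fx=S,fy=S,interpolation=cv2.INTER_LINEAR)>.5
        V.append((cal,c,np.array([x0,y0]),fish))
    def cost(p):
        s=0
        for cal,c,off,fish in V:
            m=render(name,p,cal,off,S,c.shape,fish)>0; s+=1-(m&c).sum()/((m|c).sum()+1)
        return s/len(V)
    cal,mask,fish=views[0]; ys,xs=np.nonzero(mask); g=ray0([xs.mean(),ys.mean()],cal,.02,fish)
    best=None; rs=[]
    for a in np.arange(-np.pi,np.pi,np.pi/8):
        r=minimize(cost,[g[0],g[1],a],method='Nelder-Mead',options=dict(initial_simplex=[[g[0],g[1],a],[g[0]+.012,g[1],a],[g[0],g[1]+.012,a],[g[0],g[1],a+.25]],xatol=1e-4,fatol=1e-4,maxiter=120)); rs.append(r)
    rs.sort(key=lambda r:r.fun); return rs
E
cat > run1.py <<'E'
from fit import *
fr={n:imaging.grab_frame(n) for n in("scene","side")}; vis={n:f.copy() for n,f in fr.items()}
import json; out={}
for name in M:
    v=[]
    for n in fr:
        r=imaging.cut_out(name,n)
        print(name,n,[(round(d['p'],2),[round(b) for b in d['box']]) for d in r][:4])
        if r and not(name=='tray_hot' and n=='side'): v.append((imaging.calibration(n),r[0]['mask'],False))
    np.savez(f'm_{name}.npz',*[m for _,m,_ in v])
    rs=fit(name,v,2 if 'tray' in name else 4); p=rs[0].x; out[name]=p.tolist()
    print('  ',p.round(4),round(rs[0].fun,3),'alt',[(r.x.round(3).tolist(),round(r.fun,3)) for r in rs[1:] if abs(np.angle(np.exp(1j*(r.x[2]-p[2]))))>.2][:1])
    for n in fr:
        m=render(name,p,imaging.calibration(n),np.zeros(2),1); cs,_=cv2.findContours(m,cv2.RETR_EXTERNAL,2); cv2.drawContours(vis[n],cs,-1,(0,255,0),1)
json.dump(out,open('poses.json','w'))
a=cv2.resize(vis['scene'][150:330,110:540],None,fx=1.8,fy=1.8); b=cv2.resize(vis['side'][90:390,150:450],None,fx=.85,fy=.85)
cv2.imwrite('pics/fit_scene.png',a[:,:,::-1]); cv2.imwrite('pics/fit_side.png',cv2.resize(vis['side'][80:380,180:450],None,fx=2,fy=2)[:,:,::-1])
E
time python3 run1.py
```

```text
valve_red scene [(0.96, [267, 195, 19, 35]), (0.69, [179, 215, 124, 94]), (0.55, [470, 239, 114, 86])]
valve_red side [(0.65, [399, 200, 38, 27])]
   [ 0.4411 -0.131   0.2666] 0.073 alt [([0.441, -0.131, 3.408], np.float64(0.073))]
valve_blue scene [(0.71, [283, 237, 27, 26]), (0.33, [245, 288, 31, 29]), (0.31, [179, 215, 130, 93])]
valve_blue side []
   [ 0.5577 -0.0788 -0.9492] 0.079 alt [([0.558, -0.079, 2.192], np.float64(0.079))]
valve_yellow scene [(0.7, [467, 238, 118, 88]), (0.62, [378, 209, 27, 24])]
valve_yellow side [(0.92, [372, 320, 30, 49])]
   [ 0.5813  0.3785 -1.7802] 0.957 alt [([0.581, 0.378, 1.361], np.float64(0.957))]
tee_white scene [(0.85, [336, 202, 23, 25])]
tee_white side [(0.69, [380, 263, 25, 41]), (0.18, [254, 240, 35, 39])]
   [0.4526 0.0127 1.5767] 0.117 alt [([0.452, 0.021, -1.542], np.float64(0.243))]
tee_black scene [(0.85, [313, 284, 25, 35]), (0.49, [182, 214, 127, 95])]
tee_black side [(0.89, [252, 241, 35, 38]), (0.73, [237, 305, 26, 28])]
   [ 0.663   0.005  -0.4888] 0.076 alt [([0.675, 0.0, 2.913], np.float64(0.309))]
elbow_brass scene [(0.84, [
[... 310 characters left out ...]
1, 291, 21, 36])]
   [0.5596 0.0657 2.1796] 0.139 alt [([0.558, 0.067, -0.482], np.float64(0.256))]
coupling_steel scene [(0.59, [378, 293, 17, 25]), (0.57, [414, 307, 20, 20])]
coupling_steel side [(0.62, [238, 305, 25, 30]), (0.58, [211, 344, 30, 35])]
   [ 0.6665  0.1274 -2.0985] 0.064 alt [([0.666, 0.127, 1.043], np.float64(0.064))]
tray_hot scene [(0.73, [469, 239, 116, 88])]
tray_hot side [(0.88, [314, 419, 170, 120])]
   [ 0.4999  0.3098 -1.4906] 0.022 alt [([0.5, 0.31, 0.08], np.float64(0.022))]
tray_cold scene [(0.64, [182, 214, 126, 95])]
tray_cold side []
   [ 0.502  -0.3057 -3.1924] 0.012 alt [([0.502, -0.306, -1.622], np.float64(0.012))]
real	0m12.864s
user	0m6.466s
sys	0m0.141s
```

Some top hits were wrong: the yellow valve landed on the tray and the elbow on the coupling in the side view. I'll choose masks by the pixel positions I saw and refit.

```bash
cat > patch.py <<'E'
s=open('run1.py').read()
s=s.replace("import json; out={}","""import json; out={}
E=dict(valve_red=((267,194),(398,202)),valve_blue=((282,237),(330,214)),valve_yellow=((379,208),(373,322)),tee_white=((335,203),(381,264)),tee_black=((313,285),(254,240)),elbow_brass=((245,291),(268,191)),thermometer=((354,245),(312,288)),coupling_steel=((379,293),(236,305)),tray_hot=((468,236),(9999,0)),tray_cold=((181,212),(375,142)))""")
s=s.replace("        print(name,n,","        r=[d for d in r if np.hypot(d['box'][0]-E[name][n=='side'][0],d['box'][1]-E[name][n=='side'][1])<15 and (d['box'][2]<60 or 'tray' in name)]\n        print(name,n,").replace("np.savez(","#")
open('run1.py','w').write(s)
E
python3 patch.py; python3 run1.py | grep -v alt=
```

```text
valve_red scene [(0.96, [267, 193, 18, 34])]
valve_red side [(0.84, [397, 200, 36, 30])]
   [ 0.4407 -0.1301  0.2377] 0.082 alt [([0.441, -0.13, 3.379], np.float64(0.082))]
valve_blue scene [(0.72, [284, 238, 28, 24])]
valve_blue side [(0.78, [329, 214, 28, 43])]
   [ 0.5575 -0.0798 -4.0804] 0.123 alt [([0.557, -0.08, -0.939], np.float64(0.123))]
valve_yellow scene [(0.72, [379, 208, 28, 24])]
valve_yellow side [(0.65, [372, 323, 30, 51])]
   [ 0.4513  0.1223 -1.8104] 0.085 alt [([0.451, 0.122, 1.331], np.float64(0.085))]
tee_white scene [(0.82, [335, 201, 18, 26])]
tee_white side [(0.59, [380, 264, 23, 38])]
   [0.453  0.0139 1.5816] 0.124 alt [([0.453, 0.024, -1.527], np.float64(0.254))]
tee_black scene [(0.74, [312, 283, 27, 35])]
tee_black side [(0.62, [253, 240, 34, 39])]
   [ 0.6635  0.0049 -0.4839] 0.074 alt [([0.674, 0.003, -3.21], np.float64(0.295))]
elbow_brass scene [(0.64, [245, 289, 32, 30])]
elbow_brass side [(0.81, [264, 190, 28, 31])]
   [ 0.6817 -0.1245 -0.7099] 0.097 alt [([0.683, -0.127, 1.846], np.float64(0.268))]
thermometer scene [(0.78, [355, 247, 29, 21])]
thermometer side [(0.81, [310, 288, 21, 33])]
   [0.5596 0.0658 2.1896] 0.121 alt [([0.559, 0.067, -0.87], np.float64(0.259))]
coupling_steel scene [(0.76, [380, 293, 18, 22])]
coupling_steel side [(0.97, [238, 305, 21, 28])]
   [ 0.6657  0.1277 -1.0668] 0.12 alt [([0.666, 0.128, 2.075], np.float64(0.12))]
tray_hot scene [(0.94, [467, 237, 121, 89])]
tray_hot side []
   [ 0.4998  0.3097 -3.059 ] 0.016 alt [([0.5, 0.31, -1.488], np.float64(0.016))]
tray_cold scene [(0.79, [179, 214, 126, 95])]
tray_cold side [(0.66, [372, 142, 117, 90])]
   [ 0.5022 -0.3065 -1.6283] 0.017 alt [([0.502, -0.306, -0.057], np.float64(0.017))]
```

View pics/fit_scene.png

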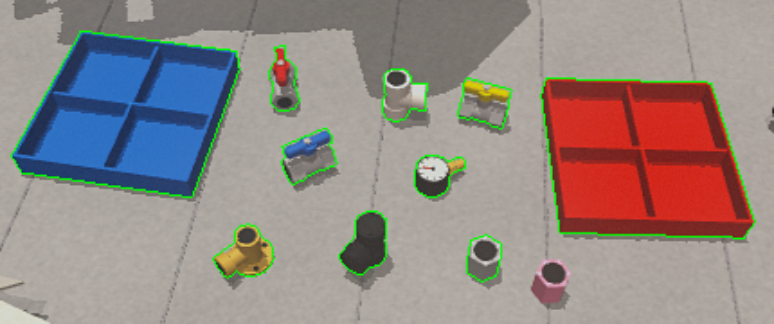

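View pics/fit_side.png

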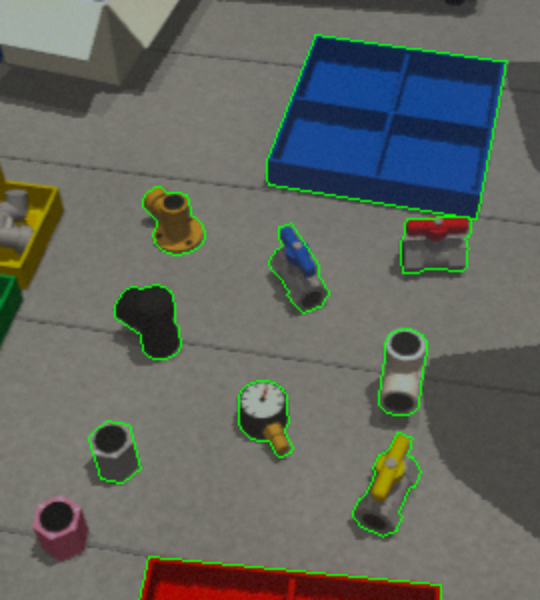

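All silhouettes fit closely: the green outlines hug each fitting in both views. Only the coupling has a look-alike. The steel one is at scene (379,293), the pink one at (416,306), and I won't touch either. Next is a small planner, then the moves.

```bash
cat > plan.py <<'E'
import numpy as np, json, sys
from rig import arm
def tray(name,lx,ly):
    x,y,a=dict(hot=(.500,.310,.083),cold=(.502,-.306,-.057))[name]
    return x+lx*np.cos(a)-ly*np.sin(a), y+lx*np.sin(a)+ly*np.cos(a)
def plan(wps):
    """wps: (opening mm, x,y,z,yaw, step mm) m/rad world, or (opening, nrows) to hold; prints calls of <=10 rows"""
    s=arm.get_state(); p=np.r_[s['ee_pos'],s['ee_rot'][2]]; print('at',p.round(4),'rot',s['ee_rot'].round(3),'t',s['clock'])
    seq=[]
    for w in wps:
        if len(w)==2: seq+=[(w[0],p.copy())]*w[1]; continue
        q=np.array(w[1:5],float); q[3]=p[3]+(q[3]-p[3]+np.pi/2)%np.pi-np.pi/2   # half-turn symmetric
        if len(w)>6: q[3]=w[4]
        n=max(1,int(np.ceil(max(np.linalg.norm(q[:3]-p[:3])*1000/w[5],abs(q[3]-p[3])/.11))))
        seq+=[(w[0],p+(q-p)*i/n) for i in range(1,n+1)]; p=q
    c=np.r_[s['ee_pos'],s['ee_rot'][2]]
    for k in range(0,len(seq),10):
        rows=[];a=c[3]; X=np.array([np.cos(a),np.sin(a)]); Z=np.array([-np.sin(a),np.cos(a)]); base=c.copy()
        for o,q in seq[k:k+10]:
            d=(q-base); r=[round(1e3*d[:2]@X),round(-1e3*d[2]),round(1e3*d[:2]@Z)]; t=round(-d[3],2)
            rows.append([o,*r,0,t,0])
            c=np.r_[base[:2]+(r[0]*X+r[2]*Z)/1e3,base[2]-r[1]/1e3,base[3]-t]
        print(json.dumps(rows).replace(' ','')); 
    print('end',c.round(4))
E
python3 - <<'E'
from plan import *
plan([(60,.441,-.130,.14,.24+np.pi/2,35),(50,.441,-.130,.051,.24+np.pi/2,20),(50,2)])
E
```

```text
at [ 0.2151 -0.5062  0.2356 -1.169 ] rot [-1.571 -0.    -1.169] t 2.35
[[60,-20,7,27,0,0.01,0],[60,-40,15,55,0,0.02,0],[60,-60,22,82,0,0.04,0],[60,-79,29,109,0,0.05,0],[60,-99,37,137,0,0.06,0],[60,-119,44,164,0,0.07,0],[60,-139,51,191,0,0.09,0],[60,-159,59,218,0,0.1,0],[60,-179,66,246,0,0.11,0],[60,-198,74,273,0,0.12,0]]
[[60,-23,7,25,0,0.02,0],[60,-46,14,50,0,0.03,0],[60,-69,22,74,0,0.04,0],[50,-69,39,74,0,0.04,0],[50,-69,57,74,0,0.04,0],[50,-69,75,74,0,0.04,0],[50,-69,93,74,0,0.04,0],[50,-69,111,74,0,0.04,0],[50,-69,111,74,0,0.04,0],[50,-69,111,74,0,0.04,0]]
end [ 0.4408 -0.1303  0.0506 -1.329 ]
```

jog_arm(
  rows=[
    [60,-20,7,27,0,0.01,0],
    [60,-40,15,55,0,0.02,0],
    [60,-60,22,82,0,0.04,0],
    [60,-79,29,109,0,0.05,0],
    [60,-99,37,137,0,0.06,0],
    [60,-119,44,164,0,0.07,0],
    [60,-139,51,191,0,0.09,0],
    [60,-159,59,218,0,0.1,0],
    [60,-179,66,246,0,0.11,0],
    [60,-198,74,273,0,0.12,0],
  ],
)

```text
clock: 3.18
ee_pos: [0.3896, -0.2157, 0.1616]
ee_rot: [-1.57, -0.001, -1.29]
contact_force: [0.1, -0.5, 0.6]
opening: 0.0599
```

jog_arm(
  rows=[
    [60,-23,7,25,0,0.02,0],
    [60,-46,14,50,0,0.03,0],
    [60,-69,22,74,0,0.04,0],
    [60,-69,22,74,0,0.04,0],
    [60,-69,22,74,0,0.04,0],
  ],
)

```text
clock: 3.6
ee_pos: [0.4411, -0.1291, 0.1393]
ee_rot: [-1.571, 0.0, -1.326]
contact_force: [0.6, 0.2, -0.3]
opening: 0.0599
```

```bash
python3 - <<'E'
from plan import *
from rig import imaging
import cv2
from fit import *
f=imaging.grab_frame('wrist'); cal=imaging.calibration('wrist'); P=json.load(open('poses.json'))
print(arm.get_state()['opening'])
v=f.copy()
for n,p in P.items():
    if 'tray' in n: continue
    T=cal['world_to_cam']
    if (T[:3,:3]@np.r_[p[:2],0]+T[:3,3])[2]<.02: continue
    m=render(n,p,cal,np.zeros(2),1,fish=True); cs,_=cv2.findContours(m,cv2.RETR_EXTERNAL,2); cv2.drawContours(v,cs,-1,(0,255,0),1)
cv2.imwrite('pics/w1.png',v[:,:,::-1])
plan([(50,.441,-.130,.051,.24+np.pi/2,20),(50,1)])
E
```

```text
0.059909778309414324
at [ 0.4409 -0.1301  0.1396 -1.3274] rot [-1.571  0.    -1.327] t 3.65
[[50,0,18,0,0,0.0,0],[50,0,35,0,0,0.0,0],[50,0,53,0,0,0.0,0],[50,0,71,0,0,0.0,0],[50,0,89,0,0,0.0,0],[50,0,89,0,0,0.0,0]]
end [ 0.4409 -0.1301  0.0506 -1.3274]
```

View pics/w1.png

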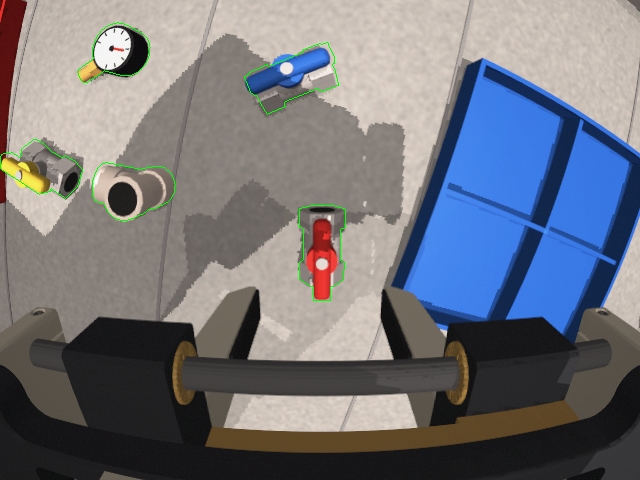

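The wrist view agrees: the red handle at (322,260) is centred between the fingers and all outlines match. Descend and grip.

jog_arm(
  rows=[
    [50,0,18,0,0,0,0],
    [50,0,35,0,0,0,0],
    [50,0,53,0,0,0,0],
    [50,0,71,0,0,0,0],
    [50,0,89,0,0,0,0],
    [50,0,89,0,0,0,0],
  ],
)

```text
clock: 4.15
ee_pos: [0.4391, -0.131, 0.0486]
ee_rot: [-1.574, 0.002, -1.331]
contact_force: [-0.4, -0.2, 0.4]
opening: 0.0498
```

jog_arm(
  rows=[
    [0,0,0,0,0,0,0],
    [0,0,0,0,0,0,0],
    [0,0,0,0,0,0,0],
    [0,0,0,0,0,0,0],
    [0,0,0,0,0,0,0],
    [0,0,0,0,0,0,0],
    [0,0,0,0,0,0,0],
    [0,0,0,0,0,0,0],
  ],
)

```text
clock: 4.82
ee_pos: [0.4411, -0.1304, 0.0511]
ee_rot: [-1.57, -0.0, -1.329]
contact_force: [-0.7, 0.2, 6.8]
opening: 0.0162
```

```bash
python3 - <<'E'
from plan import *
print(arm.get_state()['opening'],arm.get_state()['contact_force'])
x,y=tray('hot',-.051,-.051); a=.24-np.pi/2
plan([(0,.441,-.130,.17,a,25),(0,x,y,.17,a,30),(0,x,y,.075,a,20),(0,x,y,.058,a,6)])
E
```

```text
0.016200894390202464 [-0.67160335  0.19788966  6.79537216]
at [ 0.4411 -0.1304  0.0511 -1.3288] rot [-1.57  -0.    -1.329] t 4.8167
[[0,0,-24,0,0,0.0,0],[0,0,-48,0,0,0.0,0],[0,0,-71,0,0,0.0,0],[0,0,-95,0,0,0.0,0],[0,0,-119,0,0,0.0,0],[0,-29,-119,8,0,0.0,0],[0,-57,-119,16,0,0.0,0],[0,-86,-119,24,0,0.0,0],[0,-114,-119,32,0,0.0,0],[0,-143,-119,40,0,0.0,0]]
[[0,-29,0,8,0,0.0,0],[0,-57,0,16,0,0.0,0],[0,-86,0,24,0,0.0,0],[0,-114,0,32,0,0.0,0],[0,-143,0,40,0,0.0,0],[0,-171,0,48,0,0.0,0],[0,-200,0,56,0,0.0,0],[0,-228,0,64,0,0.0,0],[0,-228,19,64,0,0.0,0],[0,-228,38,64,0,0.0,0]]
[[0,0,19,0,0,0.0,0],[0,0,38,0,0,0.0,0],[0,0,57,0,0,0.0,0],[0,0,63,0,0,0.0,0],[0,0,68,0,0,0.0,0],[0,0,74,0,0,0.0,0]]
end [ 0.4532  0.2547  0.0581 -1.3288]
```

jog_arm(
  rows=[
    [0,0,0,0,0,0,0],
    [0,0,0,0,0,0,0],
    [0,0,0,0,0,0,0],
    [0,0,-10,0,0,0,0],
    [0,0,-20,0,0,0,0],
    [0,0,-20,0,0,0,0],
  ],
)

```text
clock: 5.32
ee_pos: [0.4417, -0.1306, 0.0725]
ee_rot: [-1.569, -0.001, -1.329]
contact_force: [-0.0, -0.6, -1.1]
opening: 0.0162
```

```bash
python3 - <<'E'
from plan import *
from rig import imaging
import cv2
f=imaging.grab_frame('wrist'); s=imaging.grab_frame('side')
a=cv2.resize(f[150:360,170:470],None,fx=1.3,fy=1.3);b=cv2.resize(s[130:270,300:500],(390,273))
cv2.imwrite('pics/g1.png',np.hstack([a,b])[:,:,::-1])
E
```

```text
(no output)
```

View pics/g1.png

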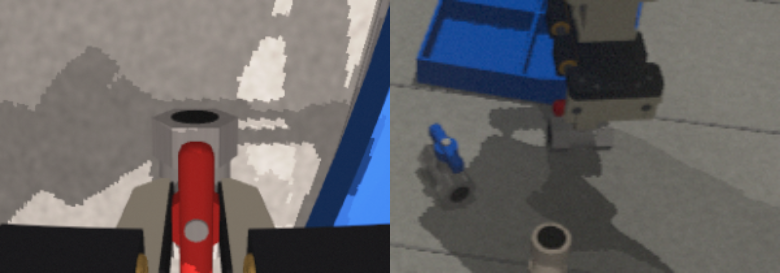

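The left crop shows the red handle gripped squarely, and the right one shows the valve lifted level. Carry it.

```bash
python3 - <<'E'
from plan import *
x,y=tray('hot',-.051,-.051); a=.24-np.pi/2
plan([(0,.4411,-.1305,.17,a,25),(0,x,y,.17,a,30),(0,x,y,.075,a,20),(0,x,y,.061,a,5)])
E
```

```text
at [ 0.4411 -0.1304  0.0712 -1.329 ] rot [-1.570e+00 -1.000e-03 -1.329e+00] t 5.4167
[[0,0,-25,0,0,0.0,0],[0,0,-49,0,0,0.0,0],[0,0,-74,0,0,0.0,0],[0,0,-99,0,0,0.0,0],[0,-28,-99,8,0,0.0,0],[0,-57,-99,16,0,0.0,0],[0,-86,-99,24,0,0.0,0],[0,-114,-99,32,0,0.0,0],[0,-143,-99,40,0,0.0,0],[0,-171,-99,48,0,0.0,0]]
[[0,-29,0,8,0,0.0,0],[0,-57,0,16,0,0.0,0],[0,-86,0,24,0,0.0,0],[0,-115,0,32,0,0.0,0],[0,-143,0,40,0,0.0,0],[0,-172,0,48,0,0.0,0],[0,-200,0,56,0,0.0,0],[0,-200,19,56,0,0.0,0],[0,-200,38,56,0,0.0,0],[0,-200,57,56,0,0.0,0]]
[[0,0,19,0,0,0.0,0],[0,0,38,0,0,0.0,0],[0,0,43,0,0,0.0,0],[0,0,48,0,0,0.0,0],[0,0,52,0,0,0.0,0]]
end [ 0.4532  0.2547  0.0612 -1.329 ]
```

jog_arm(
  rows=[
    [0,0,-25,0,0,0,0],
    [0,0,-49,0,0,0,0],
    [0,0,-74,0,0,0,0],
    [0,0,-99,0,0,0,0],
    [0,-28,-99,8,0,0,0],
    [0,-57,-99,16,0,0,0],
    [0,-86,-99,24,0,0,0],
    [0,-114,-99,32,0,0,0],
    [0,-143,-99,40,0,0,0],
    [0,-171,-99,48,0,0,0],
  ],
)

```text
clock: 6.25
ee_pos: [0.446, 0.0487, 0.1694]
ee_rot: [-1.571, 0.0, -1.329]
contact_force: [0.2, -1.0, -1.3]
opening: 0.0162
```

jog_arm(
  rows=[
    [0,-29,0,8,0,0,0],
    [0,-57,0,16,0,0,0],
    [0,-86,0,24,0,0,0],
    [0,-115,0,32,0,0,0],
    [0,-143,0,40,0,0,0],
    [0,-172,0,48,0,0,0],
    [0,-200,0,56,0,0,0],
    [0,-200,19,56,0,0,0],
    [0,-200,38,56,0,0,0],
    [0,-200,57,56,0,0,0],
  ],
)

```text
clock: 7.08
ee_pos: [0.4526, 0.2553, 0.1116]
ee_rot: [-1.571, -0.0, -1.328]
contact_force: [-0.6, -0.4, -2.7]
opening: 0.016
```

jog_arm(
  rows=[
    [0,0,19,0,0,0,0],
    [0,0,38,0,0,0,0],
    [0,0,43,0,0,0,0],
    [0,0,48,0,0,0,0],
    [0,0,52,0,0,0,0],
    [0,0,52,0,0,0,0],
    [0,0,52,0,0,0,0],
  ],
)

```text
clock: 7.67
ee_pos: [0.4533, 0.2549, 0.0612]
ee_rot: [-1.57, 0.0, -1.329]
contact_force: [-0.4, -0.4, -1.1]
opening: 0.0161
```

jog_arm(
  rows=[
    [0,0,2,0,0,0,0],
    [0,0,4,0,0,0,0],
    [0,0,6,0,0,0,0],
    [0,0,6,0,0,0,0],
    [0,0,6,0,0,0,0],
  ],
)

```text
clock: 8.08
ee_pos: [0.4532, 0.255, 0.0551]
ee_rot: [-1.57, 0.0, -1.329]
contact_force: [-1.5, 0.3, 5.1]
opening: 0.016
```

Touched down (5 N up). Release, then rise and go to the blue valve.

jog_arm(
  rows=[
    [45,0,0,0,0,0,0],
    [45,0,0,0,0,0,0],
    [45,0,0,0,0,0,0],
    [45,0,0,0,0,0,0],
    [45,0,-20,0,0,0,0],
    [45,0,-45,0,0,0,0],
    [45,0,-75,0,0,0,0],
    [45,0,-75,0,0,0,0],
  ],
)

```text
clock: 8.75
ee_pos: [0.455, 0.2557, 0.1342]
ee_rot: [-1.564, 0.001, -1.329]
contact_force: [1.2, 0.3, 0.3]
opening: 0.0449
```

```bash
python3 - <<'E'
from plan import *
plan([(50,.5575,-.080,.13,-.94+np.pi/2,38),(50,.5575,-.080,.051,-.94+np.pi/2,20),(50,3)])
E
```

```text
at [ 0.455   0.2557  0.1342 -1.3289] rot [-1.564e+00  1.000e-03 -1.329e+00] t 8.75
[[50,32,0,2,0,0.11,0],[50,64,1,3,0,0.21,0],[50,96,1,5,0,0.32,0],[50,127,2,7,0,0.43,0],[50,159,2,9,0,0.54,0],[50,191,2,10,0,0.64,0],[50,223,3,12,0,0.75,0],[50,255,3,14,0,0.86,0],[50,287,3,16,0,0.97,0],[50,319,4,17,0,1.07,0]]
[[50,13,0,29,0,0.11,0],[50,13,20,29,0,0.11,0],[50,13,40,29,0,0.11,0],[50,13,59,29,0,0.11,0],[50,13,79,29,0,0.11,0],[50,13,79,29,0,0.11,0],[50,13,79,29,0,0.11,0],[50,13,79,29,0,0.11,0]]
end [ 0.558  -0.0801  0.0512 -2.5089]
```

jog_arm(
  rows=[
    [50,32,0,2,0,0.11,0],
    [50,64,1,3,0,0.21,0],
    [50,96,1,5,0,0.32,0],
    [50,127,0,7,0,0.43,0],
    [50,159,0,9,0,0.54,0],
    [50,191,0,11,0,0.64,0],
    [50,223,0,13,0,0.75,0],
    [50,255,0,15,0,0.86,0],
    [50,287,0,17,0,0.97,0],
    [50,319,0,19,0,1.07,0],
  ],
)

```text
clock: 9.58
ee_pos: [0.5479, -0.052, 0.1291]
ee_rot: [-1.571, -0.0, -2.405]
contact_force: [0.6, 0.4, 0.2]
opening: 0.0501
```

jog_arm(
  rows=[
    [50,13,0,29,0,0.11,0],
    [50,13,20,29,0,0.11,0],
    [50,13,40,29,0,0.11,0],
    [50,13,59,29,0,0.11,0],
    [50,13,59,29,0,0.11,0],
    [50,13,59,29,0,0.11,0],
  ],
)

```text
clock: 10.08
ee_pos: [0.5573, -0.0804, 0.0699]
ee_rot: [-1.572, -0.001, -2.509]
contact_force: [1.1, 0.4, -0.1]
opening: 0.0498
```

```bash
python3 - <<'E'
from plan import *
plan([(50,.5575,-.080,.051,-.94+np.pi/2,20),(50,2)])
E
```

```text
at [ 0.5573 -0.0804  0.0699 -2.509 ] rot [-1.572e+00 -1.000e-03 -2.509e+00] t 10.0833
[[50,0,19,0,0,0.0,0],[50,0,19,0,0,0.0,0],[50,0,19,0,0,0.0,0]]
end [ 0.5573 -0.0804  0.0509 -2.509 ]
```

Lower, close, and lift a little.

jog_arm(
  rows=[
    [50,0,10,0,0,0,0],
    [50,0,19,0,0,0,0],
    [50,0,19,0,0,0,0],
    [0,0,19,0,0,0,0],
    [0,0,19,0,0,0,0],
    [0,0,19,0,0,0,0],
    [0,0,19,0,0,0,0],
    [0,0,19,0,0,0,0],
    [0,0,19,0,0,0,0],
    [0,0,19,0,0,0,0],
  ],
)

```text
clock: 10.92
ee_pos: [0.558, -0.0805, 0.0519]
ee_rot: [-1.57, 0.0, -2.509]
contact_force: [0.1, 1.0, 1.6]
opening: 0.0159
```

jog_arm(
  rows=[
    [0,0,0,0,0,0,0],
    [0,0,0,0,0,0,0],
    [0,0,-10,0,0,0,0],
    [0,0,-20,0,0,0,0],
    [0,0,-20,0,0,0,0],
    [0,0,-20,0,0,0,0],
  ],
)

```text
clock: 11.42
ee_pos: [0.5582, -0.0806, 0.0724]
ee_rot: [-1.57, 0.001, -2.509]
contact_force: [-1.3, -0.3, -2.7]
opening: 0.0157
```

```bash
python3 - <<'E'
from plan import *
x,y=tray('cold',.051,.051); a=.63-np.pi
plan([(0,.5573,-.0804,.17,a,25),(0,x,y,.17,a,30),(0,x,y,.075,a,20),(0,x,y,.061,a,5),(0,2)])
E
```

```text
at [ 0.5582 -0.0806  0.0724 -2.509 ] rot [-1.570e+00  1.000e-03 -2.509e+00] t 11.4167
[[0,0,-24,0,0,0.0,0],[0,0,-49,0,0,0.0,0],[0,0,-73,-1,0,0.0,0],[0,1,-98,-1,0,0.0,0],[0,18,-98,23,0,0.0,0],[0,36,-98,47,0,0.0,0],[0,54,-98,70,0,0.0,0],[0,71,-98,94,0,0.0,0],[0,89,-98,118,0,0.0,0],[0,107,-98,142,0,0.0,0]]
[[0,0,19,0,0,0.0,0],[0,0,38,0,0,0.0,0],[0,0,57,0,0,0.0,0],[0,0,76,0,0,0.0,0],[0,0,95,0,0,0.0,0],[0,0,100,0,0,0.0,0],[0,0,105,0,0,0.0,0],[0,0,109,0,0,0.0,0],[0,0,109,0,0,0.0,0],[0,0,109,0,0,0.0,0]]
end [ 0.5558 -0.2584  0.0614 -2.509 ]
```

jog_arm(
  rows=[
    [0,0,-24,0,0,0,0],
    [0,0,-49,0,0,0,0],
    [0,0,-73,0,0,0,0],
    [0,1,-98,-1,0,0,0],
    [0,18,-98,23,0,0,0],
    [0,36,-98,47,0,0,0],
    [0,54,-98,70,0,0,0],
    [0,71,-98,94,0,0,0],
    [0,89,-98,118,0,0,0],
    [0,107,-98,142,0,0,0],
  ],
)

```text
clock: 12.25
ee_pos: [0.555, -0.2596, 0.1693]
ee_rot: [-1.571, -0.0, -2.509]
contact_force: [0.6, 0.1, -2.1]
opening: 0.0158
```

jog_arm(
  rows=[
    [0,0,19,0,0,0,0],
    [0,0,38,0,0,0,0],
    [0,0,57,0,0,0,0],
    [0,0,76,0,0,0,0],
    [0,0,95,0,0,0,0],
    [0,0,100,0,0,0,0],
    [0,0,105,0,0,0,0],
    [0,0,109,0,0,0,0],
    [0,0,109,0,0,0,0],
    [0,0,109,0,0,0,0],
  ],
)

```text
clock: 13.08
ee_pos: [0.5558, -0.2585, 0.0614]
ee_rot: [-1.57, 0.0, -2.509]
contact_force: [0.8, 0.4, -2.2]
opening: 0.0154
```

jog_arm(
  rows=[
    [0,0,2,0,0,0,0],
    [0,0,4,0,0,0,0],
    [0,0,5,0,0,0,0],
    [0,0,5,0,0,0,0],
    [0,0,5,0,0,0,0],
  ],
)

```text
clock: 13.5
ee_pos: [0.5556, -0.2583, 0.0559]
ee_rot: [-1.57, 0.0, -2.509]
contact_force: [-0.5, 1.5, 0.8]
opening: 0.0161
```

jog_arm(
  rows=[
    [0,0,1,0,0,0,0],
    [0,0,1,0,0,0,0],
    [45,0,1,0,0,0,0],
    [45,0,1,0,0,0,0],
    [45,0,1,0,0,0,0],
    [45,0,1,0,0,0,0],
    [45,0,-25,0,0,0,0],
    [45,0,-60,0,0,0,0],
    [45,0,-85,0,0,0,0],
    [45,0,-85,0,0,0,0],
  ],
)

```text
clock: 14.33
ee_pos: [0.5576, -0.2595, 0.1458]
ee_rot: [-1.564, 0.003, -2.509]
contact_force: [1.4, -0.6, 0.6]
opening: 0.0449
```

jog_arm(
  rows=[
    [50,0,0,0,0,0,0],
    [50,0,0,0,0,0,0],
  ],
)

```text
clock: 14.5
ee_pos: [0.5551, -0.2581, 0.1398]
ee_rot: [-1.572, -0.0, -2.509]
contact_force: [0.3, 0.2, -1.1]
opening: 0.0493
```

```bash
python3 - <<'E'
from plan import *
a=-.71+np.pi/2
plan([(50,.682,-.1245,.14,a,35),(50,.682,-.1245,.07,a,20),(50,3)])
E
```

```text
at [ 0.5551 -0.2581  0.1398 -2.5089] rot [-1.572 -0.    -2.509] t 14.5
[[50,-30,0,-5,0,-0.04,0],[50,-60,0,-11,0,-0.08,0],[50,-91,0,-16,0,-0.11,0],[50,-121,0,-22,0,-0.15,0],[50,-151,0,-27,0,-0.19,0],[50,-181,0,-33,0,-0.23,0],[50,-181,17,-33,0,-0.23,0],[50,-181,35,-33,0,-0.23,0],[50,-181,52,-33,0,-0.23,0],[50,-181,70,-33,0,-0.23,0]]
[[50,0,0,0,0,0.0,0],[50,0,0,0,0,0.0,0],[50,0,0,0,0,0.0,0]]
end [ 0.6815 -0.1245  0.0698 -2.2789]
```

jog_arm(
  rows=[
    [50,-30,0,-5,0,-0.04,0],
    [50,-60,0,-11,0,-0.08,0],
    [50,-91,0,-16,0,-0.11,0],
    [50,-121,0,-22,0,-0.15,0],
    [50,-151,0,-27,0,-0.19,0],
    [50,-181,0,-33,0,-0.23,0],
    [50,-181,17,-33,0,-0.23,0],
    [50,-181,35,-33,0,-0.23,0],
    [50,-181,52,-33,0,-0.23,0],
    [50,-181,70,-33,0,-0.23,0],
  ],
)

```text
clock: 15.33
ee_pos: [0.6811, -0.1242, 0.0679]
ee_rot: [-1.573, -0.001, -2.279]
contact_force: [0.4, -0.3, 0.9]
opening: 0.0497
```

jog_arm(
  rows=[
    [50,0,0,0,0,0,0],
    [50,0,0,0,0,0,0],
    [50,0,0,0,0,0,0],
  ],
)

```text
clock: 15.58
ee_pos: [0.6821, -0.1248, 0.0709]
ee_rot: [-1.571, 0.0, -2.279]
contact_force: [0.3, -0.7, -0.8]
opening: 0.0501
```

```bash
python3 - <<'E'
from rig import imaging
from fit import *
import json
f=imaging.grab_frame('wrist'); cal=imaging.calibration('wrist'); P=json.load(open('poses.json')); v=f.copy()
m=render('elbow_brass',P['elbow_brass'],cal,np.zeros(2),1,fish=True); cs,_=cv2.findContours(m,cv2.RETR_EXTERNAL,2); cv2.drawContours(v,cs,-1,(0,255,0),1)
s=imaging.grab_frame('side')[80:380,180:450]
cv2.imwrite('pics/w2.png',np.hstack([v[120:420,120:520],s])[:,:,::-1])
from plan import *
plan([(50,1)])
E
```

```text
at [ 0.6824 -0.1249  0.0717 -2.2791] rot [-1.569e+00  1.000e-03 -2.279e+00] t 15.6833
[[50,0,0,0,0,-0.0,0]]
end [ 0.6824 -0.1249  0.0717 -2.2791]
```

View pics/w2.png

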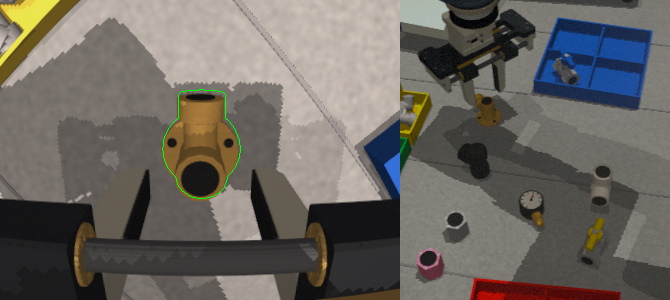

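The left crop shows the elbow (202,150) under the fitted outline and centred in the jaws. The side view shows the blue valve upright in the blue tray.

jog_arm(
  rows=[
    [50,0,12,0,0,0,0],
    [50,0,24,0,0,0,0],
    [50,0,24,0,0,0,0],
    [0,0,24,0,0,0,0],
    [0,0,24,0,0,0,0],
    [0,0,24,0,0,0,0],
    [0,0,24,0,0,0,0],
    [0,0,24,0,0,0,0],
    [0,0,24,0,0,0,0],
    [0,0,24,0,0,0,0],
  ],
)

```text
clock: 16.52
ee_pos: [0.6822, -0.1248, 0.0471]
ee_rot: [-1.57, 0.0, -2.279]
contact_force: [-0.5, 0.9, 2.5]
opening: 0.0262
```

jog_arm(
  rows=[
    [0,0,0,0,0,0,0],
    [0,0,0,0,0,0,0],
    [0,0,-10,0,0,0,0],
    [0,0,-20,0,0,0,0],
    [0,0,-20,0,0,0,0],
    [0,0,-20,0,0,0,0],
  ],
)

```text
clock: 17.02
ee_pos: [0.6823, -0.1248, 0.0676]
ee_rot: [-1.57, 0.001, -2.279]
contact_force: [0.8, 0.0, -2.3]
opening: 0.0265
```

```bash
python3 - <<'E'
from plan import *
x,y=tray('hot',.051,-.051); a=-2.279
plan([(0,.682,-.1248,.18,a,25),(0,x,y,.18,a,30),(0,x,y,.07,a,20),(0,x,y,.057,a,5),(0,2)])
E
```

```text
at [ 0.6823 -0.1248  0.0676 -2.279 ] rot [-1.570e+00  1.000e-03 -2.279e+00] t 17.0167
[[0,0,-22,0,0,-0.0,0],[0,0,-45,0,0,-0.0,0],[0,0,-67,0,0,-0.0,0],[0,0,-90,0,0,-0.0,0],[0,0,-112,0,0,-0.0,0],[0,-15,-112,-25,0,-0.0,0],[0,-30,-112,-50,0,-0.0,0],[0,-45,-112,-75,0,-0.0,0],[0,-60,-112,-100,0,-0.0,0],[0,-76,-112,-125,0,-0.0,0]]
[[0,-15,0,-25,0,-0.0,0],[0,-30,0,-50,0,-0.0,0],[0,-45,0,-75,0,-0.0,0],[0,-60,0,-100,0,-0.0,0],[0,-75,0,-124,0,-0.0,0],[0,-91,0,-149,0,-0.0,0],[0,-106,0,-174,0,-0.0,0],[0,-121,0,-199,0,-0.0,0],[0,-136,0,-224,0,-0.0,0],[0,-136,18,-224,0,-0.0,0]]
[[0,0,18,0,0,-0.0,0],[0,0,37,0,0,-0.0,0],[0,0,55,0,0,-0.0,0],[0,0,73,0,0,-0.0,0],[0,0,92,0,0,-0.0,0],[0,0,96,0,0,-0.0,0],[0,0,100,0,0,-0.0,0],[0,0,105,0,0,-0.0,0],[0,0,105,0,0,-0.0,0],[0,0,105,0,0,-0.0,0]]
end [ 0.5552  0.2632  0.0566 -2.279 ]
```

jog_arm(
  rows=[
    [0,0,-22,0,0,0,0],
    [0,0,-45,0,0,0,0],
    [0,0,-67,0,0,0,0],
    [0,0,-90,0,0,0,0],
    [0,0,-112,0,0,0,0],
    [0,-15,-112,-25,0,0,0],
    [0,-30,-112,-50,0,0,0],
    [0,-45,-112,-75,0,0,0],
    [0,-60,-112,-100,0,0,0],
    [0,-76,-112,-125,0,0,0],
  ],
)

```text
clock: 17.85
ee_pos: [0.6355, 0.0154, 0.1783]
ee_rot: [-1.571, -0.0, -2.279]
contact_force: [0.5, -0.4, -1.4]
opening: 0.0263
```

jog_arm(
  rows=[
    [0,-15,0,-25,0,0,0],
    [0,-30,0,-50,0,0,0],
    [0,-45,0,-75,0,0,0],
    [0,-60,0,-100,0,0,0],
    [0,-75,0,-124,0,0,0],
    [0,-91,0,-149,0,0,0],
    [0,-106,0,-174,0,0,0],
    [0,-121,0,-199,0,0,0],
    [0,-136,0,-224,0,0,0],
    [0,-136,18,-224,0,0,0],
  ],
)

```text
clock: 18.68
ee_pos: [0.5544, 0.268, 0.1632]
ee_rot: [-1.569, 0.005, -2.276]
contact_force: [0.2, -0.2, -1.1]
opening: 0.0261
```

jog_arm(
  rows=[
    [0,0,18,0,0,0,0],
    [0,0,37,0,0,0,0],
    [0,0,55,0,0,0,0],
    [0,0,73,0,0,0,0],
    [0,0,92,0,0,0,0],
    [0,0,96,0,0,0,0],
    [0,0,100,0,0,0,0],
    [0,0,105,0,0,0,0],
    [0,0,105,0,0,0,0],
    [0,0,105,0,0,0,0],
  ],
)

```text
clock: 19.52
ee_pos: [0.5551, 0.2634, 0.0562]
ee_rot: [-1.57, 0.001, -2.279]
contact_force: [1.1, -0.2, -2.4]
opening: 0.0261
```

jog_arm(
  rows=[
    [0,0,2,0,0,0,0],
    [0,0,4,0,0,0,0],
    [0,0,5,0,0,0,0],
    [0,0,5,0,0,0,0],
    [0,0,5,0,0,0,0],
  ],
)

```text
clock: 19.93
ee_pos: [0.5549, 0.2635, 0.051]
ee_rot: [-1.571, 0.0, -2.279]
contact_force: [-2.2, 0.7, 3.2]
opening: 0.026
```

jog_arm(
  rows=[
    [42,0,0,0,0,0,0],
    [42,0,0,0,0,0,0],
    [42,0,0,0,0,0,0],
    [42,0,0,0,0,0,0],
    [42,0,-25,0,0,0,0],
    [42,0,-60,0,0,0,0],
    [42,0,-80,0,0,0,0],
    [60,0,-80,0,0,0,0],
    [60,0,-80,0,0,0,0],
    [60,0,-80,0,0,0,0],
  ],
)

```text
clock: 20.77
ee_pos: [0.5543, 0.2631, 0.1297]
ee_rot: [-1.571, -0.001, -2.279]
contact_force: [0.4, 0.4, -1.6]
opening: 0.0573
```

```bash
python3 - <<'E'
from plan import *
a=2.19-np.pi/2
plan([(60,.5596,.0658,.13,a,35),(60,.5596,.0658,.07,a,20),(60,3)])
E
```

```text
at [ 0.5543  0.2631  0.1297 -2.279 ] rot [-1.571e+00 -1.000e-03 -2.279e+00] t 20.7667
[[60,24,0,22,0,0.04,0],[60,49,0,44,0,0.08,0],[60,73,0,66,0,0.12,0],[60,98,0,88,0,0.16,0],[60,122,0,110,0,0.2,0],[60,146,0,132,0,0.24,0],[60,146,20,132,0,0.24,0],[60,146,40,132,0,0.24,0],[60,146,60,132,0,0.24,0],[60,146,60,132,0,0.24,0]]
[[60,0,0,0,0,0.0,0],[60,0,0,0,0,0.0,0]]
end [ 0.5596  0.0664  0.0697 -2.519 ]
```

jog_arm(
  rows=[
    [60,24,0,22,0,0.04,0],
    [60,49,0,44,0,0.08,0],
    [60,73,0,66,0,0.12,0],
    [60,98,0,88,0,0.16,0],
    [60,122,0,110,0,0.2,0],
    [60,146,0,132,0,0.24,0],
    [60,146,20,132,0,0.24,0],
    [60,146,40,132,0,0.24,0],
    [60,146,60,132,0,0.24,0],
    [60,146,60,132,0,0.24,0],
  ],
)

```text
clock: 21.6
ee_pos: [0.5573, 0.0662, 0.0661]
ee_rot: [-1.575, -0.006, -2.52]
contact_force: [-1.0, 0.1, -1.3]
opening: 0.0598
```

jog_arm(
  rows=[
    [60,0,0,0,0,0,0],
    [60,0,0,0,0,0,0],
    [60,0,0,0,0,0,0],
  ],
)

```text
clock: 21.85
ee_pos: [0.5606, 0.0668, 0.0715]
ee_rot: [-1.57, 0.001, -2.519]
contact_force: [-0.1, 0.8, 0.1]
opening: 0.0599
```

```bash
python3 - <<'E'
from rig import imaging
from fit import *
import json
f=imaging.grab_frame('wrist'); cal=imaging.calibration('wrist'); P=json.load(open('poses.json')); v=f.copy()
m=render('thermometer',P['thermometer'],cal,np.zeros(2),1,fish=True); cs,_=cv2.findContours(m,cv2.RETR_EXTERNAL,2); cv2.drawContours(v,cs,-1,(0,255,0),1)
s=imaging.grab_frame('scene')[150:330,370:540]
cv2.imwrite('pics/w3.png',np.hstack([v[120:420,120:520],cv2.resize(s,(283,300))])[:,:,::-1])
from plan import *
plan([(60,.5596,.0658,.028,2.19-np.pi/2,14)])
E
```

```text
at [ 0.5605  0.0667  0.0715 -2.5188] rot [-1.570e+00  1.000e-03 -2.519e+00] t 21.95
[[60,0,11,0,0,0.0,0],[60,1,22,0,0,0.0,0],[60,1,33,0,0,0.0,0],[60,1,44,0,0,0.0,0]]
end [ 0.5597  0.0662  0.0275 -2.5188]
```

View pics/w3.png

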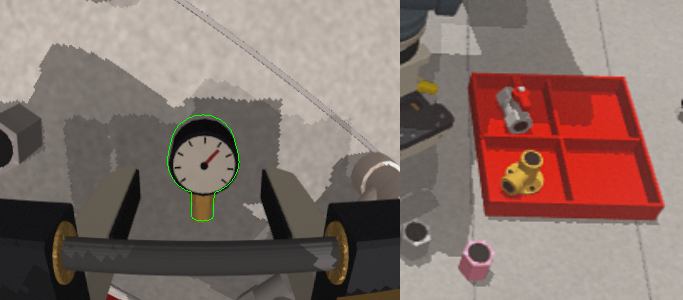

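The thermometer (203,160) is centred in the jaws, and the red valve and elbow stand upright in their own compartments of the red tray. Grip the thermometer.

jog_arm(
  rows=[
    [60,0,11,0,0,0,0],
    [60,0,22,0,0,0,0],
    [60,1,33,0,0,0,0],
    [60,1,43,0,0,0,0],
    [60,1,43,0,0,0,0],
    [0,1,43,0,0,0,0],
    [0,1,43,0,0,0,0],
    [0,1,43,0,0,0,0],
    [0,1,43,0,0,0,0],
    [0,1,43,0,0,0,0],
  ],
)

```text
clock: 22.78
ee_pos: [0.5596, 0.066, 0.0281]
ee_rot: [-1.57, 0.001, -2.519]
contact_force: [0.4, -0.6, 1.5]
opening: 0.0393
```

jog_arm(
  rows=[
    [0,0,0,0,0,0,0],
    [0,0,0,0,0,0,0],
    [0,0,0,0,0,0,0],
    [0,0,-10,0,0,0,0],
    [0,0,-20,0,0,0,0],
    [0,0,-20,0,0,0,0],
    [0,0,-20,0,0,0,0],
  ],
)

```text
clock: 23.37
ee_pos: [0.5596, 0.066, 0.0485]
ee_rot: [-1.57, 0.001, -2.519]
contact_force: [0.4, -0.5, -0.5]
opening: 0.0396
```

```bash
python3 - <<'E'
from plan import *
x,y=tray('hot',.051,.051); a=-2.519
plan([(0,.56,.0662,.16,a,25),(0,x,y,.16,a,30),(0,x,y,.055,a,20),(0,x,y,.038,a,5),(0,2)])
E
```

```text
at [ 0.5596  0.066   0.0485 -2.5189] rot [-1.570e+00  1.000e-03 -2.519e+00] t 23.3667
[[0,0,-22,0,0,0.0,0],[0,0,-45,0,0,0.0,0],[0,0,-67,0,0,0.0,0],[0,0,-89,0,0,0.0,0],[0,0,-112,0,0,0.0,0],[0,-17,-112,-25,0,0.0,0],[0,-33,-112,-50,0,0.0,0],[0,-49,-112,-75,0,0.0,0],[0,-66,-112,-100,0,0.0,0],[0,-82,-112,-125,0,0.0,0]]
[[0,-16,0,-25,0,0.0,0],[0,-33,0,-50,0,0.0,0],[0,-49,0,-75,0,0.0,0],[0,-65,0,-100,0,0.0,0],[0,-82,0,-126,0,0.0,0],[0,-82,18,-126,0,0.0,0],[0,-82,35,-126,0,0.0,0],[0,-82,53,-126,0,0.0,0],[0,-82,70,-126,0,0.0,0],[0,-82,88,-126,0,0.0,0]]
[[0,0,17,0,0,0.0,0],[0,0,22,0,0,0.0,0],[0,0,26,0,0,0.0,0],[0,0,30,0,0,0.0,0],[0,0,34,0,0,0.0,0],[0,0,34,0,0,0.0,0],[0,0,34,0,0,0.0,0]]
end [ 0.5465  0.3656  0.0385 -2.5189]
```

jog_arm(
  rows=[
    [0,0,-22,0,0,0,0],
    [0,0,-45,0,0,0,0],
    [0,0,-67,0,0,0,0],
    [0,0,-89,0,0,0,0],
    [0,0,-112,0,0,0,0],
    [0,-17,-112,-25,0,0,0],
    [0,-33,-112,-50,0,0,0],
    [0,-49,-112,-75,0,0,0],
    [0,-66,-112,-100,0,0,0],
    [0,-82,-112,-125,0,0,0],
  ],
)

```text
clock: 24.2
ee_pos: [0.5526, 0.2167, 0.1594]
ee_rot: [-1.571, -0.0, -2.519]
contact_force: [0.5, 0.7, -0.6]
opening: 0.0391
```

jog_arm(
  rows=[
    [0,-16,0,-25,0,0,0],
    [0,-33,0,-50,0,0,0],
    [0,-49,0,-75,0,0,0],
    [0,-65,0,-100,0,0,0],
    [0,-82,0,-126,0,0,0],
    [0,-82,18,-126,0,0,0],
    [0,-82,35,-126,0,0,0],
    [0,-82,53,-126,0,0,0],
    [0,-82,70,-126,0,0,0],
    [0,-82,88,-126,0,0,0],
  ],
)

```text
clock: 25.03
ee_pos: [0.5562, 0.3374, 0.0672]
ee_rot: [-1.63, 0.019, -2.466]
contact_force: [0.2, 0.2, -1.1]
opening: 0.0392
```

jog_arm(
  rows=[
    [0,0,17,0,0,0,0],
    [0,0,22,0,0,0,0],
    [0,0,26,0,0,0,0],
    [0,0,30,0,0,0,0],
    [0,0,34,0,0,0,0],
    [0,0,34,0,0,0,0],
    [0,0,34,0,0,0,0],
  ],
)

```text
clock: 25.62
ee_pos: [0.5569, 0.3411, 0.0361]
ee_rot: [-1.631, 0.024, -2.467]
contact_force: [1.4, 8.6, -1.9]
opening: 0.0397
```

jog_arm(
  rows=[
    [0,0,2,0,0,0,0],
    [0,0,4,0,0,0,0],
    [0,0,6,0,0,0,0],
    [0,0,6,0,0,0,0],
    [0,0,6,0,0,0,0],
  ],
)

```text
clock: 26.03
ee_pos: [0.5573, 0.3421, 0.0321]
ee_rot: [-1.631, 0.026, -2.467]
contact_force: [-4.6, 8.7, 16.4]
opening: 0.0398
```

The last joint hit its range at this yaw (q6 ≈ 2.87), which tilted the tool 3.5° and pulled it short against the divider. I'll lift out, turn back so the joint is in range, and redo the placing.

jog_arm(
  rows=[
    [0,0,-15,0,0,0,0],
    [0,0,-30,0,0,0,0],
    [0,0,-50,0,0,0,0],
    [0,0,-75,0,0,0,0],
    [0,0,-75,0,0,-0.1,0],
    [0,0,-75,0,0,-0.2,0],
    [0,0,-75,0,0,-0.3,0],
    [0,0,-75,0,0,-0.4,0],
    [0,0,-75,0,0,-0.4,0],
    [0,0,-75,0,0,-0.4,0],
  ],
)

```text
clock: 26.87
ee_pos: [0.5577, 0.3352, 0.1043]
ee_rot: [-1.617, 0.042, -2.07]
contact_force: [0.7, 0.6, -0.8]
opening: 0.0396
```

```bash
python3 - <<'E'
from plan import *
s=arm.get_state(); print(s['qpos'].round(3),s['opening'],s['contact_force'])
x,y=tray('hot',.051,.051); print(x,y)
plan([(0,x,y,.105,-2.1,20)])
E
```

```text
[0.445 0.672 1.484 0.075 0.981 2.472] 0.03955963015970159 [ 0.65115071  0.603046   -0.81500606]
0.546596289841459 0.3650525728100944
at [ 0.5577  0.3352  0.1043 -2.0697] rot [-1.617  0.042 -2.07 ] t 26.8667
[[0,-10,0,-12,0,0.02,0],[0,-21,-1,-24,0,0.03,0]]
end [ 0.5466  0.3652  0.1053 -2.0997]
```

```bash
cat > lvl.py <<'E'
from plan import *
from scipy.spatial.transform import Rotation as Ro
def lvl(x,y,z,yaw):
    s=arm.get_state(); R=Ro.from_euler('xyz',s['ee_rot']); T=Ro.from_euler('xyz',[-np.pi/2,0,yaw])
    print('at',s['ee_pos'].round(4),s['ee_rot'].round(3)); print((R.inv().apply(np.r_[x,y,z]-s['ee_pos'])*1e3).round(1),(R.inv()*T).as_rotvec().round(3))
E
python3 -c "
from lvl import *
lvl(.5466,.365,.105,-2.1)"
```

```text
at [0.5577 0.3352 0.1043] [-1.617  0.042 -2.07 ]
[-20.9   1.3 -23.9] [ 0.047  0.031 -0.041]
```

jog_arm(
  rows=[
    [0,-10,0,-12,0.023,0.015,-0.02],
    [0,-21,1,-24,0.047,0.031,-0.041],
    [0,-21,1,-24,0.047,0.031,-0.041],
    [0,-21,1,-24,0.047,0.031,-0.041],
    [0,-21,1,-24,0.047,0.031,-0.041],
  ],
)

```text
clock: 27.28
ee_pos: [0.5463, 0.3649, 0.1045]
ee_rot: [-1.572, -0.0, -2.098]
contact_force: [0.2, -0.5, -1.5]
opening: 0.0393
```

```bash
python3 - <<'E'
from lvl import *
from rig import imaging
import cv2
lvl(.5466,.365,.038,-2.1)
f=imaging.grab_frame('wrist'); s=imaging.grab_frame('scene')[150:300,400:550]
cv2.imwrite('pics/w4.png',np.hstack([f[120:420,120:520],cv2.resize(s,(300,300))])[:,:,::-1])
E
```

```text
at [0.5463 0.3649 0.1045] [-1.572 -0.    -2.098]
[-0.3 66.5  0.3] [0.001 0.002 0.   ]
```

View pics/w4.png

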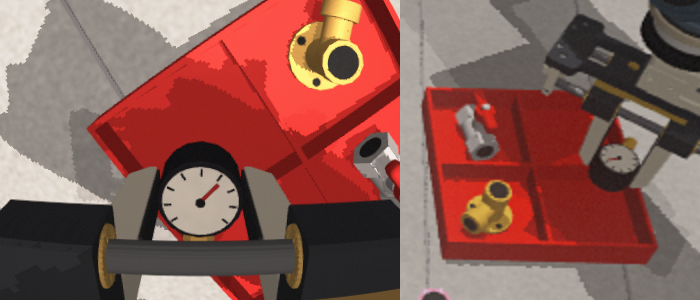

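The thermometer is still square in the jaws, level, and over the free lower-right compartment. The others are undisturbed. Lower it.

jog_arm(
  rows=[
    [0,0,16,0,0,0,0],
    [0,0,32,0,0,0,0],
    [0,0,48,0,0,0,0],
    [0,0,56,0,0,0,0],
    [0,0,62,0,0,0,0],
    [0,0,66,0,0,0,0],
    [0,0,66,0,0,0,0],
    [0,0,66,0,0,0,0],
  ],
)

```text
clock: 28.05
ee_pos: [0.5464, 0.3652, 0.0389]
ee_rot: [-1.571, 0.0, -2.097]
contact_force: [0.1, 0.0, -0.4]
opening: 0.0395
```

jog_arm(
  rows=[
    [0,0,2,0,0,0,0],
    [0,0,4,0,0,0,0],
    [0,0,5,0,0,0,0],
    [0,0,5,0,0,0,0],
    [0,0,5,0,0,0,0],
  ],
)

```text
clock: 28.47
ee_pos: [0.5461, 0.3652, 0.0334]
ee_rot: [-1.571, -0.001, -2.096]
contact_force: [-0.2, 0.5, -1.4]
opening: 0.0396
```

jog_arm(
  rows=[
    [0,0,1,0,0,0,0],
    [0,0,2,0,0,0,0],
    [0,0,2,0,0,0,0],
    [0,0,2,0,0,0,0],
  ],
)

```text
clock: 28.8
ee_pos: [0.5463, 0.3652, 0.0319]
ee_rot: [-1.571, -0.0, -2.096]
contact_force: [-0.9, -1.9, 4.5]
opening: 0.0395
```

jog_arm(
  rows=[
    [52,0,0,0,0,0,0],
    [52,0,0,0,0,0,0],
    [52,0,0,0,0,0,0],
    [52,0,0,0,0,0,0],
    [52,0,-20,0,0,0,0],
    [52,0,-50,0,0,0,0],
    [52,0,-80,0,0,0,0],
    [52,0,-110,0,0,0,0],
    [52,0,-110,0,0,0,0],
    [52,0,-110,0,0,0,0],
  ],
)

```text
clock: 29.63
ee_pos: [0.5468, 0.3656, 0.1429]
ee_rot: [-1.57, 0.002, -2.096]
contact_force: [-0.2, 0.3, -0.9]
opening: 0.0518
```

```bash
python3 - <<'E'
from plan import *
plan([(60,.453,.0135,.14,.011,35,1),(60,.453,.0135,.085,.011,20),(60,3)])
E
```

```text
at [ 0.5468  0.3656  0.1429 -2.0965] rot [-1.570e+00  2.000e-03 -2.096e+00] t 29.6333
[[60,18,0,5,0,-0.11,0],[60,35,0,10,0,-0.21,0],[60,53,0,14,0,-0.32,0],[60,70,1,19,0,-0.42,0],[60,88,1,24,0,-0.53,0],[60,105,1,29,0,-0.63,0],[60,123,1,33,0,-0.74,0],[60,141,1,38,0,-0.84,0],[60,158,1,43,0,-0.95,0],[60,176,1,48,0,-1.05,0]]
[[60,13,1,-13,0,-0.11,0],[60,25,1,-26,0,-0.21,0],[60,38,1,-39,0,-0.32,0],[60,51,1,-51,0,-0.43,0],[60,64,1,-64,0,-0.53,0],[60,77,1,-77,0,-0.64,0],[60,90,1,-90,0,-0.74,0],[60,103,2,-103,0,-0.85,0],[60,116,2,-116,0,-0.95,0],[60,129,2,-129,0,-1.06,0]]
[[60,0,18,0,0,0.0,0],[60,0,37,0,0,0.0,0],[60,0,55,0,0,0.0,0],[60,0,55,0,0,0.0,0],[60,0,55,0,0,0.0,0],[60,0,55,0,0,0.0,0]]
end [0.4529 0.013  0.0849 0.0135]
```

jog_arm(
  rows=[
    [60,18,0,5,0,-0.11,0],
    [60,35,0,10,0,-0.21,0],
    [60,53,0,14,0,-0.32,0],
    [60,70,1,19,0,-0.42,0],
    [60,88,1,24,0,-0.53,0],
    [60,105,1,29,0,-0.63,0],
    [60,123,1,33,0,-0.74,0],
    [60,141,1,38,0,-0.84,0],
    [60,158,1,43,0,-0.95,0],
    [60,176,1,48,0,-1.05,0],
  ],
)

```text
clock: 30.47
ee_pos: [0.4984, 0.1879, 0.139]
ee_rot: [-1.574, 0.001, -1.041]
contact_force: [-0.6, -0.8, 0.2]
opening: 0.06
```

jog_arm(
  rows=[
    [60,13,1,-13,0,-0.11,0],
    [60,25,1,-26,0,-0.21,0],
    [60,38,1,-39,0,-0.32,0],
    [60,51,1,-51,0,-0.43,0],
    [60,64,1,-64,0,-0.53,0],
    [60,77,1,-77,0,-0.64,0],
    [60,90,1,-90,0,-0.74,0],
    [60,103,2,-103,0,-0.85,0],
    [60,116,2,-116,0,-0.95,0],
    [60,129,2,-129,0,-1.06,0],
  ],
)

```text
clock: 31.3
ee_pos: [0.4512, 0.0119, 0.1373]
ee_rot: [-1.571, 0.003, 0.018]
contact_force: [-0.2, 0.5, -0.3]
opening: 0.06
```

jog_arm(
  rows=[
    [60,0,18,0,0,0,0],
    [60,0,37,0,0,0,0],
    [60,0,53,0,0,0,0],
    [60,0,53,0,0,0,0],
    [60,0,53,0,0,0,0],
    [60,0,53,0,0,0,0],
  ],
)

```text
clock: 31.8
ee_pos: [0.4523, 0.0127, 0.0857]
ee_rot: [-1.571, 0.001, 0.014]
contact_force: [0.5, 0.4, -0.2]
opening: 0.0599
```

```bash
python3 - <<'E'
from rig import imaging
from fit import *
import json
from lvl import *
lvl(.453,.0135,.060,.011)
f=imaging.grab_frame('wrist'); cal=imaging.calibration('wrist'); P=json.load(open('poses.json')); v=f.copy()
m=render('tee_white',P['tee_white'],cal,np.zeros(2),1,fish=True); cs,_=cv2.findContours(m,cv2.RETR_EXTERNAL,2); cv2.drawContours(v,cs,-1,(0,255,0),1)
s=imaging.grab_frame('scene')[150:300,400:550]
cv2.imwrite('pics/w5.png',np.hstack([v[120:420,120:520],cv2.resize(s,(300,300))])[:,:,::-1])
E
```

```text
at [0.4523 0.0127 0.0857] [-1.571e+00  1.000e-03  1.400e-02]
[ 0.8 25.7  0.8] [ 0.     0.003 -0.001]
```

View pics/w5.png

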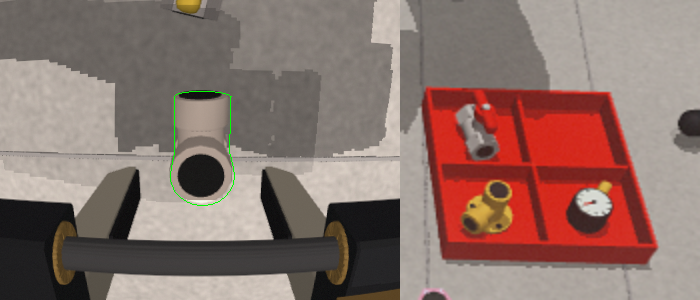

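The tee (202,160) is centred in the jaws, and the three hot fittings stand upright in separate compartments. Grip the tee.

jog_arm(
  rows=[
    [60,0,12,0,0,0,0],
    [60,0,25,0,0,0,0],
    [60,0,25,0,0,0,0],
    [0,0,25,0,0,0,0],
    [0,0,25,0,0,0,0],
    [0,0,25,0,0,0,0],
    [0,0,25,0,0,0,0],
    [0,0,25,0,0,0,0],
    [0,0,25,0,0,0,0],
    [0,0,25,0,0,0,0],
  ],
)

```text
clock: 32.73
ee_pos: [0.4525, 0.0126, 0.0609]
ee_rot: [-1.571, 0.0, 0.013]
contact_force: [-0.1, 0.2, 6.0]
opening: 0.0323
```

jog_arm(
  rows=[
    [0,0,0,0,0,0,0],
    [0,0,0,0,0,0,0],
    [0,0,-10,0,0,0,0],
    [0,0,-20,0,0,0,0],
    [0,0,-20,0,0,0,0],
    [0,0,-20,0,0,0,0],
  ],
)

```text
clock: 33.23
ee_pos: [0.4526, 0.0126, 0.0813]
ee_rot: [-1.571, -0.001, 0.014]
contact_force: [0.3, 0.1, -0.5]
opening: 0.0324
```

```bash
python3 - <<'E'
from plan import *
x,y=tray('cold',-.051,.046); a=.012
plan([(0,.4525,.0128,.18,a,25),(0,x,y,.18,a,28),(0,x,y,.085,a,20),(0,x,y,.071,a,5),(0,2)])
E
```

```text
at [0.4526 0.0126 0.0813 0.0135] rot [-1.571e+00 -1.000e-03  1.400e-02] t 33.2333
[[0,0,-25,0,0,0.0,0],[0,0,-49,0,0,0.0,0],[0,0,-74,0,0,0.0,0],[0,0,-99,0,0,0.0,0],[0,0,-99,-27,0,0.0,0],[0,-1,-99,-54,0,0.0,0],[0,-1,-99,-81,0,0.0,0],[0,-1,-99,-108,0,0.0,0],[0,-1,-99,-135,0,0.0,0],[0,-2,-99,-162,0,0.0,0]]
[[0,0,0,-27,0,0.0,0],[0,0,0,-54,0,0.0,0],[0,0,0,-81,0,0.0,0],[0,-1,0,-108,0,0.0,0],[0,-1,19,-108,0,0.0,0],[0,-1,38,-108,0,0.0,0],[0,-1,57,-108,0,0.0,0],[0,-1,76,-108,0,0.0,0],[0,-1,95,-108,0,0.0,0],[0,-1,100,-108,0,0.0,0]]
[[0,0,5,0,0,0.0,0],[0,0,9,0,0,0.0,0],[0,0,9,0,0,0.0,0],[0,0,9,0,0,0.0,0]]
end [ 0.4533 -0.2574  0.0713  0.0135]
```

jog_arm(
  rows=[
    [0,0,-25,0,0,0,0],
    [0,0,-49,0,0,0,0],
    [0,0,-74,0,0,0,0],
    [0,0,-99,0,0,0,0],
    [0,0,-99,-27,0,0,0],
    [0,-1,-99,-54,0,0,0],
    [0,-1,-99,-81,0,0,0],
    [0,-1,-99,-108,0,0,0],
    [0,-1,-99,-135,0,0,0],
    [0,-2,-99,-162,0,0,0],
  ],
)

```text
clock: 34.07
ee_pos: [0.4523, -0.1506, 0.1793]
ee_rot: [-1.571, 0.001, 0.014]
contact_force: [1.0, -0.2, -0.3]
opening: 0.032
```

jog_arm(
  rows=[
    [0,0,0,-27,0,0,0],
    [0,0,0,-54,0,0,0],
    [0,0,0,-81,0,0,0],
    [0,-1,0,-108,0,0,0],
    [0,-1,19,-108,0,0,0],
    [0,-1,38,-108,0,0,0],
    [0,-1,57,-108,0,0,0],
    [0,-1,76,-108,0,0,0],
    [0,-1,95,-108,0,0,0],
    [0,-1,100,-108,0,0,0],
  ],
)

```text
clock: 34.9
ee_pos: [0.4516, -0.2566, 0.0769]
ee_rot: [-1.569, 0.004, 0.013]
contact_force: [-0.1, 0.6, -1.9]
opening: 0.0322
```

jog_arm(
  rows=[
    [0,0,5,0,0,0,0],
    [0,0,9,0,0,0,0],
    [0,0,9,0,0,0,0],
    [0,0,9,0,0,0,0],
  ],
)

```text
clock: 35.23
ee_pos: [0.4532, -0.2576, 0.0711]
ee_rot: [-1.571, 0.0, 0.014]
contact_force: [1.6, -1.0, -0.0]
opening: 0.0324
```

jog_arm(
  rows=[
    [0,0,2,0,0,0,0],
    [0,0,4,0,0,0,0],
    [0,0,5,0,0,0,0],
    [0,0,5,0,0,0,0],
    [0,0,5,0,0,0,0],
  ],
)

```text
clock: 35.65
ee_pos: [0.4529, -0.2574, 0.0655]
ee_rot: [-1.571, 0.001, 0.013]
contact_force: [-0.3, -0.5, -0.1]
opening: 0.0322
```

Not yet loaded, so go down 1 mm more.

jog_arm(
  rows=[
    [0,0,1,0,0,0,0],
    [0,0,1,0,0,0,0],
    [0,0,1,0,0,0,0],
  ],
)

```text
clock: 35.9
ee_pos: [0.453, -0.2575, 0.065]
ee_rot: [-1.571, 0.001, 0.014]
contact_force: [-1.0, 0.3, 4.6]
opening: 0.032
```

jog_arm(
  rows=[
    [48,0,0,0,0,0,0],
    [48,0,0,0,0,0,0],
    [48,0,0,0,0,0,0],
    [48,0,0,0,0,0,0],
    [48,0,-20,0,0,0,0],
    [48,0,-50,0,0,0,0],
    [48,0,-80,0,0,0,0],
    [48,0,-120,0,0,0,0],
    [48,0,-120,-30,0,0,0],
    [48,0,-120,-60,0,0,0],
  ],
)

```text
clock: 36.73
ee_pos: [0.4548, -0.3181, 0.1873]
ee_rot: [-1.574, -0.003, 0.016]
contact_force: [0.9, 0.6, -0.0]
opening: 0.0478
```

jog_arm(
  rows=[
    [48,-30,0,0,0,0,0],
    [48,-60,0,0,0,0,0],
    [48,-90,0,0,0,0,0],
    [48,-90,0,0,0,0,0],
    [48,-90,0,0,0,0,0],
  ],
)

```text
clock: 37.15
ee_pos: [0.363, -0.3188, 0.1848]
ee_rot: [-1.571, 0.001, 0.012]
contact_force: [0.3, 1.5, 0.9]
opening: 0.0479
```

```bash
python3 - <<'E'
from rig import imaging
import cv2, numpy as np
a=imaging.grab_frame('scene')[150:330,110:540]; b=imaging.grab_frame('side')[90:390,170:450]
a=cv2.resize(a,None,fx=1.6,fy=1.6); b=cv2.resize(b,None,fx=1.0,fy=1.0)
c=np.zeros((a.shape[0]+b.shape[0],a.shape[1],3),np.uint8); c[:a.shape[0]]=a; c[a.shape[0]:,:b.shape[1]]=b
cv2.imwrite('pics/end.png',c[:,:,::-1])
E
```

```text
(no output)
```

View pics/end.png

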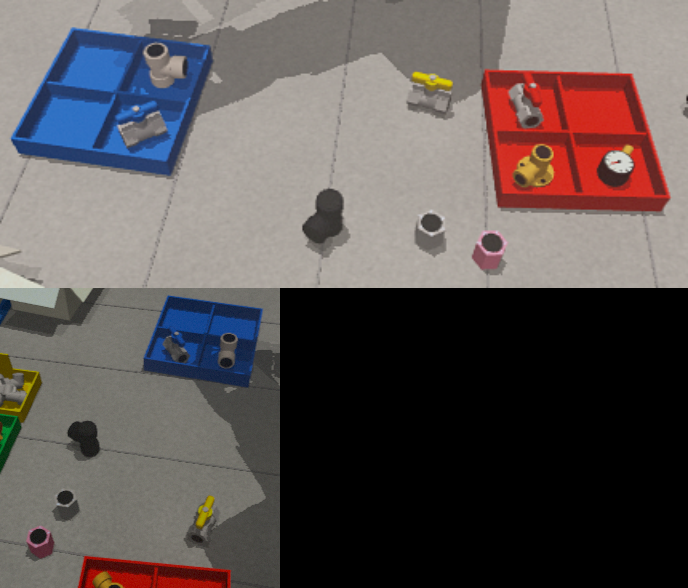

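All five fittings stand upright in separate compartments of the right trays: tee (163,65) and blue valve (140,122) in blue; red valve (525,103), elbow (535,165) and thermometer (617,165) in red. The spares are where they started. Handing in.

```bash
python3 -c "
from rig import arm
s=arm.get_state();print(s['clock'],s['qd'].round(3));print(arm.hand_in())"
```

```text
37.25 [ 0.013  0.01  -0.007  0.    -0.    -0.003]
the job is handed in; nothing more can be done
None
```

I made up both orders and handed the job in at about 37 s on the robot's clock (limit 109 s). The hand-in gives no verdict.

- **Red tray:** the red valve, the brass elbow and the thermometer are each in their own compartment.
- **Blue tray:** the blue valve and the white tee are each in their own compartment.
- **Release:** I let go of each fitting only after the force reading showed it touching the tray floor. For the blue valve the reading had only just turned upward (0.8 N), so I lowered it 1 mm more before opening.
- **Final check:** the last scene and side pictures showed all five fittings upright in the right trays. The yellow valve, black tee and steel coupling were standing where they started. I judged this by eye and did not measure their positions again.
- **One failure, mended:** on the first try with the thermometer the last joint reached the end of its range. That tilted the tool about 3.5° and left it short, pressing near the divider with about 9 N sideways and 16 N upward. I lifted out still gripping it, turned to a yaw within range, levelled the tool and set it down cleanly. Later pictures showed it upright.

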